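# Set the hair-trigger start gate and stage the car

## Task

Set the start gate and stage the white car. Draw the sprung blue gate arm back across the lane by its red knob until the hair-trigger catch has it, without hauling it hard into the stop, and ease it onto the catch so that it never snaps back. Then set the white car down gently on its wheels in the lane, straight and with its nose a finger's breadth or less behind the arm, without setting the gate off, and leave everything else as it stands.

Things in the scene. Friction and masses are not known exactly. Their poses are not given: they have to be found in the camera images.
- gate_base: start gate for 1/28 scale cars: plywood board 240 x 365 x 12 mm, fixed to the table. Origin on the table top, under the middle of the lane where the set arm crosses; cars run towards +y, x is across the lane, z up. The dark lane floor is 12 mm above the origin and 104 mm wide between two white rails 8 mm high
- gate_pivot (a point): axis of the arm's upright hinge, at the height of the arm's middle: 85 mm to +x of the lane's middle, 36 mm above the table
- gate_arm (a joint): angle of the sprung blue arm about its upright hinge, rad: 0 = parked, pointing forward; grows anticlockwise from above as it is drawn back; at 1.396 it points straight across, to gate_base's -x. The catch takes it somewhere between 1.31 and 1.48, standing across the lane. The spring always pulls it back to 0: at the knob it takes 2 N to leave the parked end and 5.4 N (rising steadily) at the catch
- gate_knob (a point): middle of the arm's red upright round knob, 18 mm in diameter and 42 mm tall, 125 mm from the hinge axis and 81 mm above the table. Free all round for 24 mm below this point and above it, but for its own 10 mm stem. Its x axis points along the arm away from the hinge, y the way in which the arm is drawn back
- gate_line (a point): point on the arm's rear face, 85 mm from the hinge (the lane's middle when the arm is set), half-way up the bar (10 mm thick, 12 mm high, middle 36 mm above the table). x along the arm away from the hinge; y square to the arm, when it is set pointing back to where the car stands
- catch_post: fixed slotted steel bracket of the catch at the lane's -x edge, origin 85 mm from the lane's middle, at table height. Its head, under 50 mm high, is clamped by hand anywhere in a 28 mm stretch of the slot along y; where is not measured, it must be felt. The head carries a brass sear with an orange trigger paddle on its -x side (under 2 N there fires it) and a sprung rubber stop
- gate_pin (a point): steel pin under the arm's end, 170 mm from the hinge, axes as the knob's. Drawn back it pushes the sear aside over its last 25 mm (up to 2 N more at the knob in the first half), then the sear springs in ahead of it. Some 2 mm on, the arm meets the rubber stop: 4.5 N more for each mm of pin travel (6 N at the knob), hard after 9 mm
- catch_foot (a point): point on the bracket where the pin would stand with the head in the middle of its stretch. Eased forward some 2 mm from the rubber stop, the pin rests on the sear, which then carries the spring: the pull at the knob is gone. Let go before that and the arm jerks or snaps back. More than 11 N between arm and catch, hauled back, pushed forward or let knock, damages it
- car_cabin (a point): white racing car with yellow bonnet patch and red roof patch, 158 mm long, 70 mm wide, 54 mm high, about 170 g; this point is the middle of its cabin, 41 mm above its tyres' underside and 12 mm behind the car's middle. x towards the nose, z up. The cabin is 70 mm long, 46 mm wide with upright sides from the shoulders (28 mm above the ground) to the roof (54 mm): it is held by those sides
- car_nose (a point): front end of the white car's nose, on its middle line, 18 mm above its tyres' underside, 92 mm ahead of the cabin point; axes as the cabin's
- other_car: like car in blue and orange, a bystander; origin under its middle, x to the nose
- battery: orange and black battery pack 96 x 47 x 25 mm, bystander, origin under its middle
- glue: small white glue bottle, 28 mm across, 75 mm high, bystander, origin under its middle
- driver: red handled screwdriver 170 mm long, bystander, lying along its x
- tyre_a: black foam tyre 62 mm across, 26 mm high, lying flat, bystander, origin under its middle
- tyre_b: second such tyre, bystander
- tray: clear parts tray 110 x 170 x 28 mm, bystander, origin under its middle
- sanitizer: clear bottle 60 mm across, 150 mm high, bystander, origin under its middle

How it is judged:
By the outcome, as a careful person would: the job done as asked, in the order asked, and still so for the second after the job is handed in, with the robot touching nothing.
It also fails if it takes over 64 s, if anything falls off the work surface, if the arm or the gripper's body presses on something with over 40 N, if the wrist force passes 120 N, or if a joint passes its speed limit or range.

## Robot

A 6-joint arm with a two-finger parallel gripper is mounted at the origin on the work surface. World frame = base frame: x ahead of the robot, y to its left, z up, the work surface at z = 0. Lengths are in m, angles in rad, forces in N, time in s.
With the tool pointing down it reaches from about 0.375 to 0.9 m from the base axis. Payload 3.1 kg.
Tool frame: the origin (TCP) lies midway between the tips of the shut fingers; the grasp point (between the pads) lies robot.grip_point_offset behind it (robot.grip_point_offset is the distance from the TCP to the grasp point, in m); z points along the fingers, y is the direction in which the jaws open and shut (so a half turn about z gives the same grasp; the last joint's range is limited). The gripper opens to 87 mm and grips with 3 to 60 N. Pads are 19 mm wide; open, the fingers measure 117 mm over their backs; the gripper's body (75 mm by 190 mm) begins 51 mm behind the grasp point.
Start: joints at [0.93, 0.527, 1.433, -0, 1.181, -0.178], TCP at [0.278, 0.56, 0.223] pointing down, gripper open.
Joint ranges: [-3.08, 3.08], [-0.75, 2.2], [0.22, 2.44], [-1.43, 4.57], [0, 2.65], [-2.85, 2.85]. Speed limits (rad/s): [2.79, 2.79, 3.14, 3.14, 3.14, 3.14].

## Interface

Orientations are given as a unit quaternion [x, y, z, w].
In Python, from rig import robot, cams, hand_in gives the robot as it stands. The module is installed in compiled form; this text tells all that it offers.
- The arm moves only by the tool send_rows, never from a script. Its argument "steps" is one flat list of numbers, 5 for each row, row after row: the finger opening in m, from 0 to 0.087, then the shift along the tool's x, y, z in m, then the turn about the tool's z in rad. A call has 1 to 8 rows; each row is the pose to reach, as a shift and turn from the pose measured when the call began, along the tool's axes at that moment; what a row does not reach only later rows make up. A row lasts 1/8 s, in which the tool goes at most 62.5 mm and 10.7 degrees, less where a joint would pass 70% of its speed; a pose out of reach is approached as far as the arm can. A call with a gripper value outside its range is refused whole. The fingers move at their own pace and stop on an object; "force" is the grip in N (left out, the last holds). Time passes only in rows, so rows that repeat a pose let the fingers close. It gives the time, the measured TCP pose, the force and the opening at its end, in the units of the state.
- robot.get_obs(): the state, without advancing time (a new reading comes with each control period).
- cams.camera(name): name is "side" or "top"; returns a dict with "color" (420x560x3 uint8, red, green, blue), "range_z" (420x560 float32, m along the optical axis (not along the pixel's ray), 0 where there is no reading), "intrinsics" (3x3 intrinsics, pixels), "extrinsics" (4x4, takes a point from camera to world coordinates). Camera axes: x right, y down, z forward; pixel columns grow to the right and rows downward; lengths in m; the calibration is good to about 2 mm. A picture is of the moment at which its call begins.
- hand_in(): hands the job in, once; it reports no verdict.
The state is a dict: "time": time; "q": joint angles; "joint_velocities": joint speeds; "joint_torque": joint torques, N m; "position": TCP position; "tool_rot": TCP orientation; "ft_force": force on the tool from outside, world axes, zero at the start; "moment": the same for the moment, N m; "grip_width": finger opening in m.
Only numpy, scipy, OpenCV 4.12 (cv2) and the standard library are available. Lean on these libraries where they do the work, as an engineer would, in place of code of your own. Each camera call takes 0.05 s, during which the arm holds its last target.

## Working session

There is one attempt and no reset: what is moved stays moved. The work goes in short steps, Python scripts to look and compute and a tool call to move; the robot and the scene stay as the last step left them, time stands still between calls to the robot, and variables do not carry over. Pictures are saved under pics/ and viewed, and the job is handed in when it is done.

Besides the shell and the picture viewer there is one more tool, called as a command line: name --argument value ..., lists and objects as JSON in quotes. send_rows: Moves the arm, as the interface text tells. Its arguments: {"type":"object","properties":{"steps":{"type":"array","items":{"type":"number"}},"force":{"type":"number"}},"required":["steps"]}

```bash
mkdir -p pics; ls; python3 - <<'E'
from rig import robot,cams
import cv2,numpy as np
print(robot.get_obs(), robot.grip_point_offset)
for n in("side","top"):
    c=cams.camera(n); cv2.imwrite(f"pics/{n}0.png",c["color"][:,:,::-1]); print(n,c["intrinsics"],c["extrinsics"])
    np.savez(f"{n}0.npz",**c)
E
```

```text
pics
{'time': 0.0, 'q': array([ 9.30498885e-01,  5.28455764e-01,  1.43386679e+00, -3.59464313e-06,
        1.18137840e+00, -1.78478086e-01]), 'joint_velocities': array([ 3.99846174e-04,  1.20918048e-03,  5.29516943e-04, -6.41280608e-05,
        1.63457947e-04, -9.86994561e-04]), 'joint_torque': array([-1.01966998e-03, -4.40041280e+01, -1.76589096e+01,  6.32192334e-02,
        5.83365059e-02, -1.39189292e-04]), 'position': array([0.27801817, 0.55896851, 0.22158931]), 'tool_rot': array([ 2.28862359e-01,  9.73458222e-01, -9.67702211e-04, -4.18077634e-04]), 'ft_force': array([-0.027934  , -0.21290773, -0.35841977]), 'moment': array([ 0.04738181, -0.06356242,  0.01727513]), 'grip_width': 0.08718644655819868} 0.0187
side [[527.70103152   0.         274.41013984]
 [  0.         527.70103152 205.55625993]
 [  0.           0.           1.        ]] [[-0.97710884 -0.15221607  0.14862225  0.32209161]
 [-0.21223853  0.74541508 -0.63191072  1.08889293]
 [-0.0145983  -0.64898893 -0.76065778  1.39795236]
 [ 0.          0.          0.          1.        ]]
top [[435.12198823   0.         286.0214858 ]
 [  0.         435.12198823 214.7772867 ]
 [  0.           0.           1.        ]] [[-2.05571441e-02 -9.94684777e-01  1.00893993e-01  4.67701205e-01]
 [-9.99783200e-01  2.07861894e-02  1.21928753e-03 -9.85007479e-04]
 [-3.31000838e-03 -1.00847054e-01 -9.94896435e-01  1.54094825e+00]
 [ 0.00000000e+00  0.00000000e+00  0.00000000e+00  1.00000000e+00]]
```

View pics/top0.png

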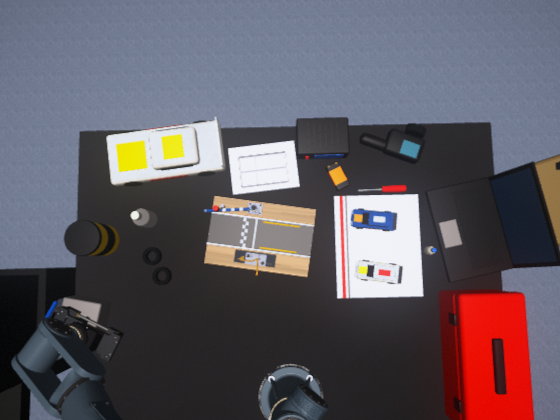

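View pics/side0.png

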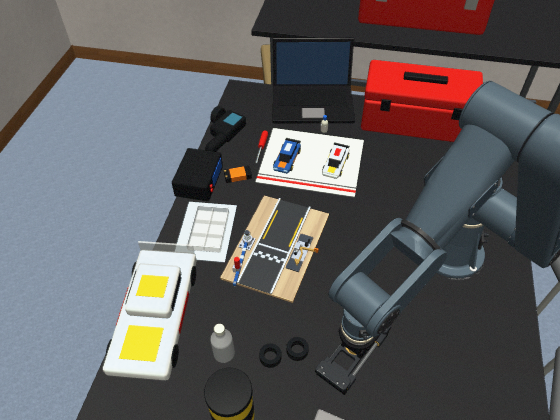

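```bash
cat > h.py <<'E'
import numpy as np,cv2
from rig import robot,cams
def shot(n,tag):
    c=cams.camera(n); np.savez(f"{n}{tag}.npz",**c); return c
def load(n,tag): return dict(np.load(f"{n}{tag}.npz"))
def crop(c,x0,y0,x1,y1,f,fn):
    cv2.imwrite(f"pics/{fn}.png",cv2.resize(np.ascontiguousarray(c["color"][y0:y1,x0:x1,::-1]),None,fx=f,fy=f,interpolation=cv2.INTER_CUBIC))
def ray(c,uv,z):
    K=c["intrinsics"];E=c["extrinsics"]
    d=E[:3,:3]@np.linalg.solve(K,np.array([uv[0],uv[1],1.])); o=E[:3,3]
    return o+d*(z-o[2])/d[2]
def proj(c,p):
    E=np.linalg.inv(c["extrinsics"]); q=c["intrinsics"]@(E[:3,:3]@np.asarray(p)+E[:3,3]); return q[:2]/q[2]
def pt(c,u,v):
    z=c["range_z"][int(round(v)),int(round(u))];K=c["intrinsics"];E=c["extrinsics"]
    return E[:3,:3]@(np.linalg.solve(K,np.array([u,v,1.]))*z)+E[:3,3]
E
python3 - <<'E'
from h import *
t=load("top",0);s=load("side",0)
crop(t,195,185,325,285,6,"tg"); crop(t,330,190,430,300,5,"tc")
crop(s,215,190,335,300,5,"sg"); crop(s,255,125,365,195,6,"sc")
E
```

```text
(no output)
```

View pics/tg.png

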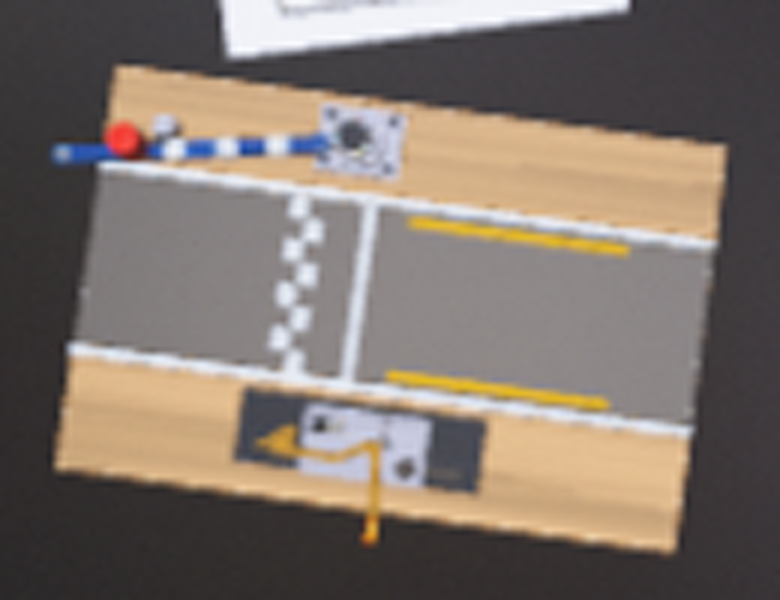

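View pics/tc.png

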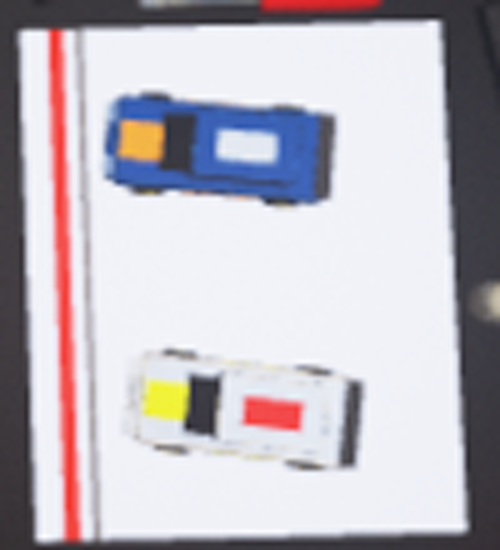

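View pics/sg.png

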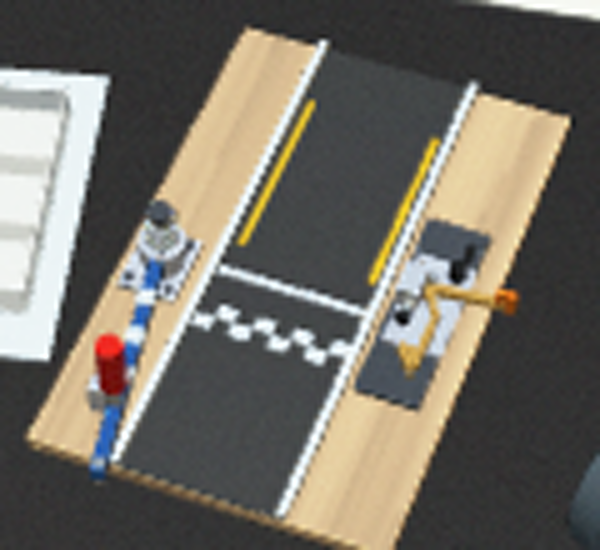

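View pics/sc.png

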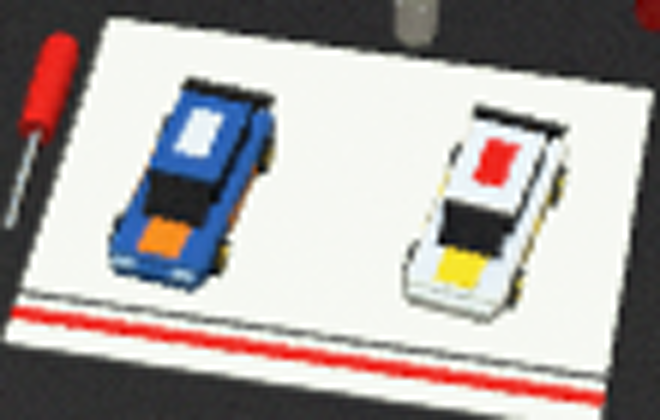

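```bash
python3 - <<'E'
from h import *
t=load("top",0);s=load("side",0)
hsv=cv2.cvtColor(t["color"],cv2.COLOR_RGB2HSV)
# board: wood
m=cv2.inRange(hsv,(8,50,110),(25,160,255)); m[:185]=0;m[290:]=0;m[:,:195]=0;m[:,325:]=0
m=cv2.morphologyEx(m,cv2.MORPH_OPEN,np.ones((2,2)))
# keep big comps
n,l,st,ce=cv2.connectedComponentsWithStats(m); keep=[i for i in range(1,n) if st[i,4]>200]; print(st[keep])
pts=np.argwhere(np.isin(l,keep))[:,::-1].astype(np.float32)
hull=cv2.convexHull(pts)
W=np.array([ray(t,p[0],0.012)[:2] for p in hull],np.float32)
r=cv2.minAreaRect(W); print("board",r, r[1]); b=cv2.boxPoints(r);print(b)
# rails: white lines etc later
def blob(c,lo,hi,box):
    h=cv2.cvtColor(c["color"],cv2.COLOR_RGB2HSV); m=cv2.inRange(h,lo,hi)
    k=np.zeros_like(m);x0,y0,x1,y1=box;k[y0:y1,x0:x1]=1;m=m*k
    M=cv2.moments(m,True); return m,np.array([M["m10"],M["m01"]])/M["m00"],M["m00"]
for nm,c,box in(("top",t,(205,195,230,225)),("side",s,(225,250,250,285))):
    m,ce,a=blob(c,(0,150,90),(8,255,255),box); ys,xs=np.nonzero(m);print(nm,"knob",ce,a,xs.min(),xs.max(),ys.min(),ys.max(), ray(c,ce,.102),ray(c,ce,.081))
for nm,c,box in(("top",t,(350,250,410,290)),("side",s,(315,140,355,185))):
    for k,lo,hi,z in(("red",(0,150,120),(8,255,255),.054),("yel",(24,150,120),(34,255,255),.03)):
        m,ce,a=blob(c,lo,hi,box); print(nm,k,ce,a,ray(c,ce,z),pt(c,*ce))
E
```

```text
[[214 197  38  12 322]
 [231 203  86  23 948]
 [205 246  53  26 708]
 [259 255  52  23 762]]
board ((0.5471577048301697, 0.09059376269578934), (0.36667531728744507, 0.2417765110731125), 81.13143157958984) (0.36667531728744507, 0.2417765110731125)
[[ 0.39944983 -0.07191487]
 [ 0.6383358  -0.10918915]
 [ 0.6948656   0.2531024 ]
 [ 0.4559796   0.29037666]]
top knob [215.33333333 207.66666667] 24.0 213 218 205 210 [0.6423509  0.23572114 0.102     ] [0.64489974 0.23917563 0.081     ]
side knob [236.30769231 262.11538462] 52.0 234 239 257 268 [0.63915394 0.25006132 0.102     ] [0.64429171 0.23646864 0.081     ]
top red [384.         272.52173913] 46.0 [ 0.41503561 -0.32687973  0.054     ] [ 0.41480169 -0.32832725  0.04739547]
top yel [363.03773585 269.83018868] 53.0 [ 0.42484879 -0.2604096   0.03      ] [ 0.42483083 -0.26051829  0.02936697]
side red [337.         151.83333333] 36.0 [ 0.41517028 -0.32580259  0.054     ] [ 0.41572373 -0.33421439  0.04600884]
side yel [331.24324324 169.16216216] 37.0 [ 0.42483252 -0.25752768  0.03      ] [ 0.42522032 -0.26260976  0.02483665]
```

```bash
python3 - <<'E'
from h import *
t=load("top",0);s=load("side",0)
def cloud(c,box):
    x0,y0,x1,y1=box; v,u=np.mgrid[y0:y1,x0:x1]; z=c["range_z"][y0:y1,x0:x1]
    K=c["intrinsics"];E=c["extrinsics"]
    P=np.stack([u,v,np.ones_like(u)],-1)@np.linalg.inv(K).T*z[...,None]; return P@E[:3,:3].T+E[:3,3]
P=cloud(t,(345,250,412,292)); 
print("z mat med",np.median(P[...,2]), "table", np.median(cloud(t,(180,280,200,300))[...,2]),"boardlane",np.median(cloud(t,(262,232,300,250))[...,2]))
np.set_printoptions(linewidth=250,precision=0,suppress=True)
print((P[6:36:1,8:60:2,2]*1000).round().astype(int))
# rails
g=cv2.cvtColor(t["color"],cv2.COLOR_RGB2HSV); m=cv2.inRange(g,(0,0,190),(180,40,255))
m[:185]=0;m[290:]=0;m[:,:195]=0;m[:,325:]=0
G=np.array([[np.cos(np.radians(-8.87)),np.sin(np.radians(-8.87))],[-np.sin(np.radians(-8.87)),np.cos(np.radians(-8.87))]])
c0=np.array([.5472,.0906])
ys,xs=np.nonzero(m); W=np.array([ray(t,p,.020)[:2] for p in zip(xs,ys)]); L=(W-c0)@G.T
for lo,hi in((.04,.085),(-.075,-.03)):
    k=(L[:,0]>lo)&(L[:,0]<hi)&(np.abs(L[:,1])<.18); A=L[k]
    for _ in range(5):
        f=np.polyfit(A[:,1],A[:,0],1); r=A[:,0]-np.polyval(f,A[:,1]); A=A[np.abs(r)<.006]
    print("rail",f,np.std(r),len(A))
# car roof points
k=P[...,2]>.043; Q=P[k]; r=cv2.minAreaRect(Q[:,:2].astype(np.float32)); print("high",r,len(Q))
E
```

```text
z mat med 0.0012228328371680641 table -0.001730533067426765 boardlane 0.010690888604981574
[[   2   -2   -1   -3   -3    6   -2    2    4   -3    2    2    3    0    1   -1   -3    7   -1   -6    0    5    5   -4   -3    0]
 [  -3   -6   -4   -4    0   -5   -2   -3   -2    1   -2   -5   -7    4    4    4   -7    2    3    0    1   -1    2    0   -2    1]
 [  -3   -4    4    1   -1   -2   -2   -2   -4    3   -1   -3   -7   -2    6   -5   -3   -2   -3   -1    0    2   -9   -3   -4    0]
 [   1   -3   -2    0    4    2   -2    0   -4   -4    3    1   -3   -2   -1   -4    6    1   -2   -5  -11    1   -3   -2    0   -1]
 [   7   -2   -3   20   25 1541   22   23   20   -2   -4    1   -3    0   -5    2   -2   -3    5    5   -4   -3   -3   -2   -5   -5]
 [  -3    5   22   25   27   24   27   20   23   28    4    3  -13   -2   -3    5    0   -2    4   -2   -1    2   -1   -1    0    1]
 [   0    6   19   17   31   27   26   25   24   26   27   26   23   22   -4   -3   -6    1    1   -1   -5    2   -1   -6   -2   -1]
 [  -3   -1   19   22   29   22   26   26   30   18   33   25   26   24   21  
[... 2479 characters left out ...]
6    5   -5   -1    0   -8    0   -1   -4   -1   -4   -1    4   17   16   21   28   22   37   32   -2]
 [   6    2    2   -4   -4    1   -3    4   -7    2    1   -4   -2   -2   -5   -5   -2    3   -1   22   27   -6    1   -1   -4   -4]
 [   1   -8   -3    0   -1    2   -2   -2    0   -4    3    2   -3    1    2   -2   -7   -5    6    1    1   -3    1   -4   -2   -3]
 [  -6    4    1   -4   -3   -1   -2    1    1   -2    5    1   -1   -1   -6    1    2   -1   -6    0   -4   -4   -6   -3   -4    6]]
rail [-0.  0.] 0.0018236491496530203 174
rail [ 0. -0.] 0.0016252849559336517 158
high ((0.43804168701171875, -0.1830912083387375), (0.3689626455307007, 0.04569511488080025), 81.67960357666016) 311
```

```bash
cat >> h.py <<'E'
def cloud(c,box):
    x0,y0,x1,y1=box; v,u=np.mgrid[y0:y1,x0:x1]; z=c["range_z"][y0:y1,x0:x1]
    K=c["intrinsics"];E=c["extrinsics"]
    P=np.stack([u,v,np.ones_like(u)],-1)@np.linalg.inv(K).T*z[...,None]; return P@E[:3,:3].T+E[:3,3]
E
python3 - <<'E'
from h import *
np.set_printoptions(precision=4,suppress=True)
t=load("top",0);s=load("side",0)
g=cv2.cvtColor(t["color"],cv2.COLOR_RGB2HSV); m=cv2.inRange(g,(0,0,190),(180,40,255))
m[:185]=0;m[290:]=0;m[:,:195]=0;m[:,325:]=0
a=np.radians(-8.87);G=np.array([[np.cos(a),np.sin(a)],[-np.sin(a),np.cos(a)]])
c0=np.array([.5472,.0906])
ys,xs=np.nonzero(m); W=np.array([ray(t,p,.020)[:2] for p in zip(xs,ys)]); L=(W-c0)@G.T
for lo,hi in((.04,.085),(-.075,-.03)):
    k=(L[:,0]>lo)&(L[:,0]<hi)&(np.abs(L[:,1])<.18); A=L[k]
    for _ in range(5):
        f=np.polyfit(A[:,1],A[:,0],1); r=A[:,0]-np.polyval(f,A[:,1]); A=A[np.abs(r)<.006]
    print("rail",f,len(A))
# hinge plate
P=cloud(t,(245,195,268,222)); hs=g[195:222,245:268]
q=(hs[...,1]<45)&(hs[...,2]>90)&(P[...,2]>.005)
Lp=(P[...,:2]-c0)@G.T
q&=(Lp[...,0]>.066)&(np.abs(Lp[...,1]-.035)<.05); print("plate",Lp[q].min(0),Lp[q].max(0),Lp[q].mean(0),q.sum())
bl=cv2.inRange(g,(100,120,60),(130,255,255));bl[:,:200]=0;bl[:200]=0;bl[220:]=0;bl[:,262:]=0
ys,xs=np.nonzero(bl);B=np.array([ray(t,p,.042)[:2] for p in zip(xs,ys)]);LB=(B-c0)@G.T;f=np.polyfit(LB[:,1],LB[:,0],1);print("arm slope",np.degrees(np.arctan(f[0])),f,LB.min(0),LB.max(0))
K=np.array([.643,.236]);print("knob local",G@(K-c0))
P=cloud(t,(345,250,412,292)).reshape(-1,3);P=P[P[:,2]<.1]
for lo in(.012,.046):
    Q=P[P[:,2]>lo]; Q=Q[(Q[:,1]<-.22)&(Q[:,1]>-.4)]; mu=np.median(Q[:,:2],0); Q=Q[np.linalg.norm(Q[:,:2]-mu,axis=1)<.1]
    r=cv2.minAreaRect(Q[:,:2].astype(np.float32)); w,v=np.linalg.eigh(np.cov(Q[:,:2].T)); d=v[:,1]*np.sign(v[1,1])
    print(lo,r,len(Q),"mean",Q.mean(0),"pca",np.degrees(np.arctan2(d[1],d[0])))
    print(" along",((Q[:,:2]-Q[:,:2].mean(0))@d).min(),((Q[:,:2]-Q[:,:2].mean(0))@d).max())
E
```

```text
rail [-0.0009  0.0639] 174
rail [ 0.0012 -0.0473] 158
plate [ 0.0661 -0.0092] [0.1176 0.0671] [0.0941 0.033 ] 165
arm slope -9.657024407960476 [-0.1702  0.0984] [0.0619 0.0559] [0.0913 0.2003]
knob local [0.0722 0.1584]
0.012 ((0.41836151480674744, -0.3142453730106354), (0.15854714810848236, 0.07056885957717896), 82.34014892578125) 882 mean [ 0.4188 -0.3139  0.0354] pca 81.8280871325058
 along -0.07961608858626845 0.07873009160067337
0.046 ((0.41715630888938904, -0.326011598110199), (0.07804852724075317, 0.0456756167113781), 81.77210998535156) 282 mean [ 0.417  -0.3281  0.0522] pca 81.73171648400645
 along -0.03694544640919719 0.04109867092995446
```

```bash
cat >> h.py <<'E'
O=np.array([.5608,.1242]); GX=np.array([.988,-.1542]); GY=np.array([.1542,.988]); PIV=np.array([.6448,.1111])
def knob(th): a=np.radians(100-8.87)+th; return PIV+.125*np.array([np.cos(a),np.sin(a)])
def state():
    from scipy.spatial.transform import Rotation as R
    o=robot.get_obs(); M=R.from_quat(o["tool_rot"]).as_matrix(); return o,M
def togo(targets):
    """targets: list of (x,y,z,yaw of tool y in deg)"""
    o,M=state(); ya=np.degrees(np.arctan2(M[1,1],M[0,1]))
    print("t",round(o["time"],2),"pos",o["position"].round(4),"yaw_y",round(ya,2),"F",o["ft_force"].round(2),"w",round(o["grip_width"],4))
    for t in targets:
        d=M.T@(np.array(t[:3])-o["position"]); tr=-((t[3]-ya+180)%360-180)
        print((d).round(4),round(np.radians(tr),4))
E
python3 - <<'E'
from h import *
k=knob(0);print(k)
togo([(k[0],k[1],.2216,1.1)])
E
```

```text
[0.64233488 0.23607569]
t 0.1 pos [0.278  0.559  0.2217] yaw_y 63.54 F [0.16 0.29 0.47] w 0.0872
[-4.700e-01 -1.268e-01  1.000e-04] 1.0898
```

send_rows --steps '[0.05,-0.04,-0.011,0,0.1,0.045,-0.1,-0.027,0,0.25,0.04,-0.16,-0.043,0,0.42,0.04,-0.22,-0.059,0,0.58,0.04,-0.28,-0.076,0,0.74,0.04,-0.34,-0.092,0,0.9,0.04,-0.4,-0.108,0,1.03,0.04,-0.44,-0.119,0,1.09]'

```text
time: 1.1
position: [0.6208, 0.2539, 0.2211]
tool_rot: [0.702, 0.712, -0.001, 0.0]
ft_force: [-0.3, 0.2, -0.1]
grip_width: 0.0399
```

```bash
python3 - <<'E'
from h import *
k=knob(0)
togo([(k[0],k[1],.13,1.1),(k[0],k[1],.064,1.1)])
E
```

```text
t 1.1 pos [0.6208 0.2539 0.2211] yaw_y 0.82 F [-0.33  0.23 -0.1 ] w 0.0399
[-0.0179  0.0214  0.0911] -0.0048
[-0.0178  0.0215  0.1571] -0.0048
```

send_rows --steps '[0.04,-0.018,0.0215,0.01,0,0.04,-0.018,0.0215,0.04,0,0.04,-0.018,0.0215,0.09,0,0.04,-0.018,0.0215,0.125,0,0.04,-0.018,0.0215,0.15,0,0.04,-0.018,0.0215,0.157,0,0.032,-0.018,0.0215,0.157,0]'

```text
time: 1.98
position: [0.642, 0.2362, 0.0636]
tool_rot: [0.702, 0.713, -0.002, -0.0]
ft_force: [-0.3, 0.6, -0.4]
grip_width: 0.0354
```

```bash
python3 - <<'E'
from h import *
k=knob(0)
togo([(k[0],k[1],.064,1.1)])
t=shot("top",1);s=shot("side",1); crop(t,195,175,325,285,6,"t1"); crop(s,205,190,315,300,5,"s1")
E
```

```text
t 1.98 pos [0.642  0.2362 0.0636] yaw_y 0.88 F [-0.3   0.59 -0.37] w 0.0354
[-0.0002  0.0004 -0.0004] -0.0038
```

View pics/s1.png

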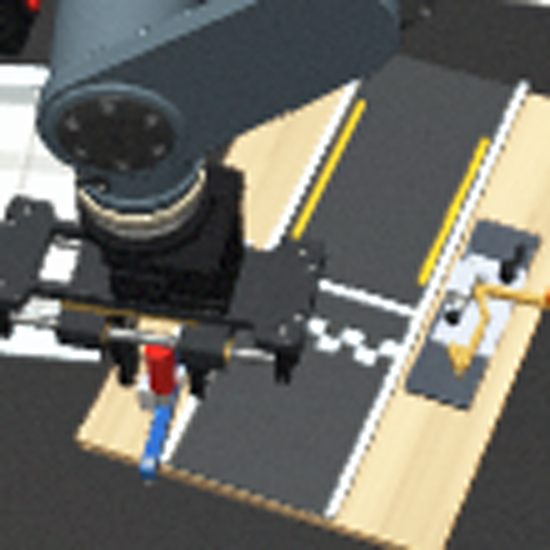

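send_rows --steps '[0.026,0,0,0,0,0.021,0,0,0,0,0.021,0,0,0,0]' --force 10

```text
time: 2.45
position: [0.6434, 0.2364, 0.0659]
tool_rot: [0.702, 0.712, 0.0, 0.001]
ft_force: [0.1, -0.5, -0.1]
grip_width: 0.022
```

```bash
cat >> h.py <<'E'
def arc(ths,z=.064):
    togo([(*knob(t),z,1.13+np.degrees(t)) for t in ths])
def theta():
    o,M=state(); d=o["position"][:2]-PIV; th=np.arctan2(d[1],d[0])-np.radians(91.13)
    tg=np.array([-np.sin(th+np.radians(91.13)),np.cos(th+np.radians(91.13))]); rd=np.array([-tg[1]*-1,0])
    u=d/np.linalg.norm(d); F=o["ft_force"]; print("tool theta",round(th,4),"r",round(np.linalg.norm(d),4),"Ftan(back)",round(F[:2]@tg,2),"Frad",round(F[:2]@u,2),"Fz",round(F[2],2))
E
python3 - <<'E'
from h import *
theta()
arc(np.array([.03,.1,.2,.32,.44,.56,.66,.72]))
E
```

```text
tool theta -0.0088 r 0.1253 Ftan(back) -0.12 Frad -0.48 Fz -0.05
t 2.45 pos [0.6434 0.2364 0.0659] yaw_y 0.86 F [ 0.13 -0.48 -0.05] w 0.022
[-0.0003 -0.0049  0.0019] -0.0347
[-0.001  -0.0136  0.0018] -0.1047
[-0.0029 -0.0259  0.0018] -0.2047
[-0.0068 -0.0404  0.0018] -0.3247
[-0.0124 -0.0543  0.0018] -0.4447
[-0.0197 -0.0674  0.0018] -0.5647
[-0.0269 -0.0776  0.0018] -0.6647
[-0.0317 -0.0834  0.0018] -0.7247
```

send_rows --steps '[0.021,-0.0003,-0.005,0.001,-0.035,0.021,-0.001,-0.0136,0.0018,-0.105,0.021,-0.003,-0.026,0.0018,-0.205,0.021,-0.007,-0.0405,0.0018,-0.325,0.021,-0.0125,-0.0545,0.0018,-0.445,0.021,-0.02,-0.0675,0.0018,-0.565,0.021,-0.027,-0.0775,0.0018,-0.665,0.021,-0.032,-0.0835,0.0018,-0.725]'

```text
time: 3.45
position: [0.5624, 0.2035, 0.065]
tool_rot: [0.402, 0.916, 0.002, 0.003]
ft_force: [3.9, 1.8, -0.1]
grip_width: 0.0207
```

```bash
python3 - <<'E'
from h import *
theta()
arc(np.array([.76,.82,.88,.93,.98,1.02,1.06,1.08]))
E
```

```text
tool theta 0.7081 r 0.1238 Ftan(back) -4.1 Frad -1.28 Fz -0.12
t 3.45 pos [0.5624 0.2035 0.065 ] yaw_y 42.56 F [ 3.92  1.78 -0.12] w 0.0207
[ 0.0011 -0.0065  0.0009] -0.0368
[ 0.0006 -0.014   0.0009] -0.0968
[-0.0003 -0.0214  0.0008] -0.1568
[-0.0014 -0.0275  0.0008] -0.2068
[-0.0029 -0.0336  0.0008] -0.2568
[-0.0042 -0.0384  0.0008] -0.2968
[-0.0058 -0.0432  0.0007] -0.3368
[-0.0066 -0.0455  0.0007] -0.3568
```

send_rows --steps '[0.021,0.001,-0.0065,0.0005,-0.037,0.021,0.0006,-0.014,0.0009,-0.097,0.021,-0.0003,-0.0215,0.0008,-0.157,0.021,-0.0014,-0.0275,0.0008,-0.207,0.021,-0.003,-0.0335,0.0008,-0.257,0.021,-0.0042,-0.0385,0.0008,-0.297,0.021,-0.0058,-0.0432,0.0008,-0.337,0.021,-0.0066,-0.0455,0.0008,-0.357]'

```text
time: 4.45
position: [0.536, 0.1685, 0.0649]
tool_rot: [0.233, 0.972, 0.002, 0.006]
ft_force: [4.4, 2.7, 1.2]
grip_width: 0.0209
```

```bash
python3 - <<'E'
from h import *
theta()
arc(np.array([1.10,1.12,1.14,1.16,1.18,1.2,1.22,1.24]))
E
```

```text
tool theta 1.0655 r 0.123 Ftan(back) -4.45 Frad -2.63 Fz 1.25
t 4.45 pos [0.536  0.1685 0.0649] yaw_y 63.06 F [4.4  2.7  1.25] w 0.0209
[ 0.002  -0.0043  0.0009] -0.0191
[ 0.0019 -0.0068  0.0009] -0.0391
[ 0.0018 -0.0093  0.0008] -0.0591
[ 0.0016 -0.0118  0.0008] -0.0791
[ 0.0014 -0.0143  0.0008] -0.0991
[ 0.0011 -0.0167  0.0008] -0.1191
[ 0.0008 -0.0192  0.0008] -0.1391
[ 0.0005 -0.0217  0.0008] -0.1591
```

send_rows --steps '[0.021,0.001,-0.0043,0.0008,-0.02,0.021,0.0012,-0.0068,0.0008,-0.04,0.021,0.0014,-0.0093,0.0008,-0.06,0.021,0.0014,-0.0118,0.0008,-0.08,0.021,0.0014,-0.0143,0.0008,-0.1,0.021,0.0014,-0.0143,0.0008,-0.1]'

```text
time: 5.2
position: [0.5298, 0.1565, 0.0644]
tool_rot: [0.184, 0.983, 0.003, 0.008]
ft_force: [4.1, 2.5, 1.5]
grip_width: 0.0216
```

```bash
python3 - <<'E'
from h import *
theta()
arc(np.array([1.18,1.2,1.22,1.24,1.26]))
t=shot("top",2);s=shot("side",2); crop(t,195,175,325,285,6,"t2"); crop(s,205,190,335,300,5,"s2")
theta()
E
```

```text
tool theta 1.1753 r 0.1236 Ftan(back) -3.84 Frad -2.86 Fz 1.48
t 5.2 pos [0.5298 0.1565 0.0644] yaw_y 68.8 F [4.07 2.52 1.48] w 0.0216
[ 0.0014 -0.0006  0.0004] 0.0012
[ 0.0014 -0.0031  0.0004] -0.0188
[ 0.0013 -0.0056  0.0004] -0.0388
[ 0.0012 -0.0081  0.0004] -0.0588
[ 0.001  -0.0106  0.0003] -0.0788
tool theta 1.1742 r 0.1236 Ftan(back) -4.79 Frad -3.49 Fz 2.21
```

View pics/s2.png

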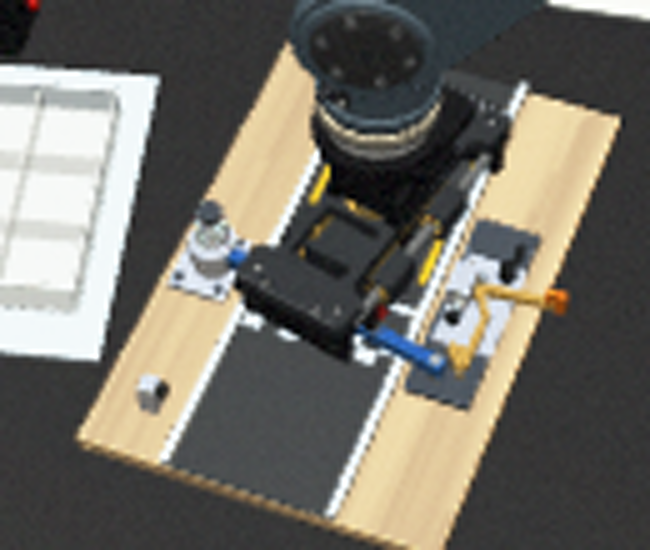

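View pics/t2.png

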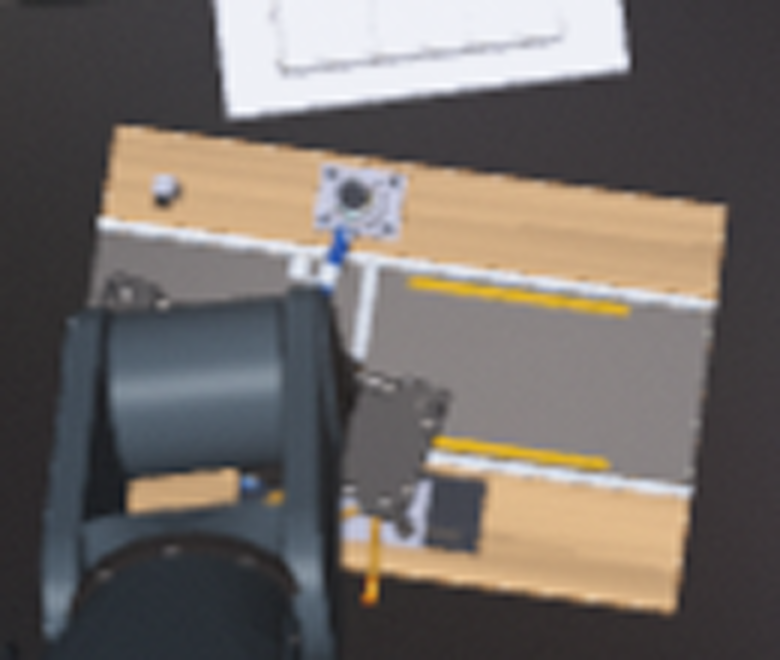

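send_rows --steps '[0.021,0,-0.003,0.0004,-0.02,0.021,0,-0.0055,0.0004,-0.04,0.021,0,-0.0075,0.0004,-0.055,0.021,-0.0002,-0.009,0.0004,-0.065]'

```text
time: 5.8
position: [0.5272, 0.1484, 0.0644]
tool_rot: [0.152, 0.988, 0.003, 0.009]
ft_force: [2.8, 5.1, 4.1]
grip_width: 0.021
```

```bash
python3 - <<'E'
from h import *
theta()
arc(np.array([1.22,1.24,1.26,1.28,1.3]))
E
```

```text
tool theta 1.2439 r 0.1234 Ftan(back) -5.7 Frad -1.08 Fz 4.07
t 5.8 pos [0.5272 0.1484 0.0644] yaw_y 72.57 F [2.75 5.1  4.07] w 0.021
[0.0015 0.003  0.0004] 0.0268
[0.0016 0.0005 0.0003] 0.0068
[ 0.0016 -0.002   0.0003] -0.0132
[ 0.0015 -0.0045  0.0003] -0.0332
[ 0.0014 -0.007   0.0003] -0.0532
```

send_rows --steps '[0.021,0,-0.0018,-0.0003,-0.01,0.021,0,-0.0032,-0.0003,-0.02,0.021,0,-0.0032,-0.0003,-0.02]'

```text
time: 6.18
position: [0.5267, 0.1465, 0.0645]
tool_rot: [0.142, 0.99, 0.004, 0.01]
ft_force: [4.0, 7.2, 0.1]
grip_width: 0.0213
```

```bash
python3 - <<'E'
from h import *
theta()
E
```

```text
tool theta 1.2599 r 0.1233 Ftan(back) -8.04 Frad -1.73 Fz 0.06
```

send_rows --steps '[0.021,0,-0.0018,-0.0002,-0.01,0.021,0,-0.0035,-0.0002,-0.02,0.021,0,-0.0035,-0.0002,-0.02]'

```text
time: 6.55
position: [0.5261, 0.1442, 0.0645]
tool_rot: [0.132, 0.991, 0.005, 0.01]
ft_force: [3.6, 7.1, -0.0]
grip_width: 0.0209
```

```bash
python3 - <<'E'
from h import *
theta()
E
```

```text
tool theta 1.2792 r 0.1232 Ftan(back) -7.77 Frad -1.58 Fz -0.01
```

send_rows --steps '[0.021,0,-0.0018,-0.0002,-0.01,0.021,0,-0.0035,-0.0002,-0.02,0.021,0,-0.0035,-0.0002,-0.02]'

```text
time: 6.92
position: [0.5253, 0.1413, 0.0645]
tool_rot: [0.122, 0.992, 0.005, 0.01]
ft_force: [3.3, 5.1, 0.2]
grip_width: 0.0214
```

```bash
python3 - <<'E'
from h import *
theta()
E
```

```text
tool theta 1.3035 r 0.1233 Ftan(back) -5.78 Frad -1.98 Fz 0.19
```

send_rows --steps '[0.021,0,-0.0012,-0.0002,-0.008,0.021,0,-0.0024,-0.0002,-0.015,0.021,0,-0.0024,-0.0002,-0.015]'

```text
time: 7.3
position: [0.5249, 0.1394, 0.0645]
tool_rot: [0.114, 0.993, 0.005, 0.011]
ft_force: [3.3, 3.9, 0.5]
grip_width: 0.0213
```

```bash
python3 - <<'E'
from h import *
theta()
E
```

```text
tool theta 1.3194 r 0.1232 Ftan(back) -4.53 Frad -2.36 Fz 0.54
```

send_rows --steps '[0.021,0,-0.001,-0.0002,-0.008,0.021,0,-0.002,-0.0002,-0.012,0.021,0,-0.002,-0.0002,-0.012]'

```text
time: 7.68
position: [0.5245, 0.1377, 0.0645]
tool_rot: [0.108, 0.994, 0.005, 0.011]
ft_force: [3.3, 4.6, -0.6]
grip_width: 0.021
```

```bash
python3 - <<'E'
from h import *
theta()
E
```

```text
tool theta 1.3335 r 0.1232 Ftan(back) -5.2 Frad -2.19 Fz -0.56
```

send_rows --steps '[0.021,0,-0.001,-0.0001,-0.006,0.021,0,-0.002,-0.0001,-0.012,0.021,0,-0.002,-0.0001,-0.012]'

```text
time: 8.05
position: [0.5242, 0.1361, 0.0645]
tool_rot: [0.102, 0.995, 0.006, 0.011]
ft_force: [3.1, 4.0, 0.1]
grip_width: 0.0212
```

```bash
python3 - <<'E'
from h import *
theta()
E
```

```text
tool theta 1.3471 r 0.1232 Ftan(back) -4.6 Frad -2.24 Fz 0.06
```

send_rows --steps '[0.021,0,-0.001,-0.0001,-0.006,0.021,0,-0.002,-0.0001,-0.012,0.021,0,-0.002,-0.0001,-0.012]'

```text
time: 8.43
position: [0.5241, 0.135, 0.0644]
tool_rot: [0.097, 0.995, 0.007, 0.011]
ft_force: [4.6, 7.1, 0.5]
grip_width: 0.0208
```

```bash
python3 - <<'E'
from h import *
theta()
E
```

```text
tool theta 1.3553 r 0.1231 Ftan(back) -7.9 Frad -3.15 Fz 0.46
```

send_rows --steps '[0.021,0,-0.0005,-0.0001,0,0.021,0,0,-0.0001,0,0.021,0,0,-0.0001,0]'

```text
time: 8.8
position: [0.5242, 0.1355, 0.0644]
tool_rot: [0.096, 0.995, 0.007, 0.012]
ft_force: [4.0, 4.3, 0.2]
grip_width: 0.0213
```

```bash
python3 - <<'E'
from h import *
theta()
E
```

```text
tool theta 1.3516 r 0.1231 Ftan(back) -5.0 Frad -3.05 Fz 0.23
```

send_rows --steps '[0.021,0,-0.0003,0,0,0.021,0,0,0,0,0.021,-0.0003,0.0003,0,0,0.021,-0.0003,0.0003,0,0]'

```text
time: 9.3
position: [0.5244, 0.1361, 0.0644]
tool_rot: [0.096, 0.995, 0.007, 0.011]
ft_force: [2.5, 3.7, 1.7]
grip_width: 0.0215
```

```bash
python3 - <<'E'
from h import *
theta()
E
```

```text
tool theta 1.3461 r 0.123 Ftan(back) -4.12 Frad -1.7 Fz 1.67
```

send_rows --steps '[0.021,0,-0.0003,0,0,0.021,0,0,0,0,0.021,-0.0003,0.0003,0,0,0.021,-0.0003,0.0003,0,0]'

```text
time: 9.8
position: [0.5245, 0.1366, 0.0644]
tool_rot: [0.096, 0.995, 0.007, 0.011]
ft_force: [2.5, 3.2, 2.2]
grip_width: 0.021
```

```bash
python3 - <<'E'
from h import *
theta()
E
```

```text
tool theta 1.3425 r 0.123 Ftan(back) -3.67 Frad -1.82 Fz 2.19
```

send_rows --steps '[0.021,0,-0.0002,0,0,0.021,0,0.0001,0,0,0.021,-0.0003,0.0004,-0.0003,0,0.021,-0.0003,0.0004,-0.0003,0]'

```text
time: 10.3
position: [0.5245, 0.1367, 0.0644]
tool_rot: [0.096, 0.995, 0.007, 0.011]
ft_force: [2.6, 2.9, 0.7]
grip_width: 0.0213
```

```bash
python3 - <<'E'
from h import *
theta()
E
```

```text
tool theta 1.3418 r 0.123 Ftan(back) -3.35 Frad -1.96 Fz 0.7
```

send_rows --steps '[0.021,0,0.0003,0,0,0.021,-0.0003,0.0006,-0.0003,0,0.021,-0.0003,0.0009,-0.0003,0,0.021,-0.0003,0.0009,-0.0003,0]'

```text
time: 10.8
position: [0.5237, 0.1372, 0.0644]
tool_rot: [0.096, 0.995, 0.007, 0.01]
ft_force: [0.5, -0.3, -0.5]
grip_width: 0.0209
```

```bash
python3 - <<'E'
from h import *
theta()
E
```

```text
tool theta 1.3385 r 0.1238 Ftan(back) 0.19 Frad -0.51 Fz -0.49
```

send_rows --steps '[0.021,0,0.001,0,0,0.03,0,0.001,0,0,0.04,0,0.001,0,0,0.04,0,0.001,0,0]'

```text
time: 11.3
position: [0.5239, 0.1382, 0.0644]
tool_rot: [0.096, 0.995, 0.007, 0.01]
ft_force: [-0.7, 0.2, 0.8]
grip_width: 0.0379
```

```bash
python3 - <<'E'
from h import *
theta()
E
```

```text
tool theta 1.3308 r 0.1239 Ftan(back) -0.03 Frad 0.7 Fz 0.78
```

send_rows --steps '[0.04,0,0,-0.01,0,0.04,0,0,-0.035,0,0.04,0,0,-0.075,0,0.045,0,0,-0.115,0,0.05,0,0,-0.14,0]'

```text
time: 11.92
position: [0.5217, 0.1366, 0.2072]
tool_rot: [0.096, 0.995, 0.007, 0.011]
ft_force: [-0.2, -0.1, -0.1]
grip_width: 0.0474
```

```bash
python3 - <<'E'
from h import *
o,M=state(); print("toolz",M[:,2].round(4),"x",M[:,0].round(4),"q",o["q"].round(3))
t=shot("top",3);s=shot("side",3); crop(t,195,175,325,285,6,"t3"); crop(s,205,190,335,300,5,"s3")
th=np.radians(81.85); n=np.array([np.cos(th),np.sin(th)]); cab=np.array([.4186,-.314])-.012*n; print(cab)
togo([(*cab,.18,-8.15),(*cab,.022,-8.15)])
E
```

```text
toolz [ 0.0238  0.0115 -0.9996] x [-0.9814  0.1909 -0.0212] q [ 0.043  0.422  1.684  0.012  1.011 -1.343]
[ 0.41689882 -0.3258788 ]
t 12.03 pos [0.5231 0.1367 0.2081] yaw_y 79.02 F [ 0.29  0.12 -0.04] w 0.0488
[ 0.0166 -0.4748  0.0196] 1.5214
[ 0.0206 -0.4774  0.1776] 1.5214
```

View pics/s3.png

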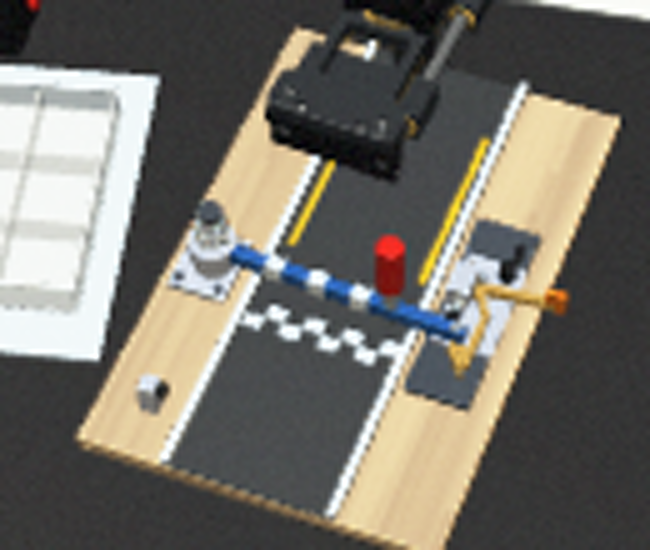

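```bash
python3 - <<'E'
from h import *
t=load("top",0)
for n,b in(("mat",(350,240,412,252)),("mat2",(350,288,412,294)),("table",(260,285,325,310)),("lane",(262,232,300,250))):
    z=cloud(t,b)[...,2];print(n,np.median(z),z[z<.1].mean())
# arm measurement
t=load("top",3);g=cv2.cvtColor(t["color"],cv2.COLOR_RGB2HSV)
bl=cv2.inRange(g,(100,120,60),(130,255,255));bl[:,:200]=0;bl[:200]=0;bl[275:]=0;bl[:,275:]=0
n,l,st,ce=cv2.connectedComponentsWithStats(bl);print(st,ce)
E
```

```text
mat -0.0008822048329766297 -0.000919843029468927
mat2 -0.000877107964507462 -0.0007062478669208586
table -0.0015757920780035128 -0.0014897401296739051
lane 0.010690888604981574 0.010650146880876545
[[     0      0    560    420 235190]
 [   251    214      3      5     10]] [[279.50115651 209.49970662]
 [252.3        216.4       ]]
```

View pics/t3.png

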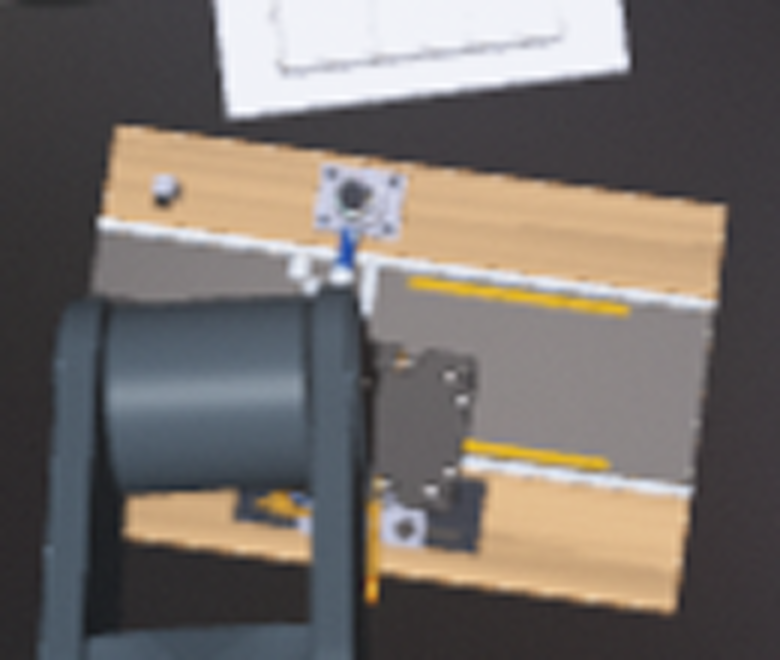

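send_rows --steps '[0.06,0.002,-0.03,0,0.12,0.07,0.004,-0.09,0,0.3,0.08,0.006,-0.15,0,0.48,0.086,0.008,-0.21,0,0.66,0.086,0.01,-0.27,0,0.84,0.086,0.012,-0.33,0,1.02,0.086,0.014,-0.39,0,1.2,0.086,0.016,-0.44,0.01,1.37]'

```text
time: 13.02
position: [0.4232, -0.2943, 0.1899]
tool_rot: [0.706, 0.708, 0.014, 0.006]
ft_force: [0.8, 0.0, 0.0]
grip_width: 0.086
```

```bash
python3 - <<'E'
from h import *
o,M=state(); print("toolz",M[:,2].round(4))
cab=[.4169,-.3259]
togo([(*cab,.1,-8.15),(*cab,.033,-8.15)])
t=shot("top",4);s=shot("side",4); crop(t,195,175,325,285,6,"t4"); crop(s,205,120,365,300,4,"s4")
E
```

```text
toolz [ 0.0287  0.0111 -0.9995]
t 13.03 pos [ 0.4232 -0.2943  0.1899] yaw_y 0.11 F [0.84 0.04 0.02] w 0.086
[-0.0325 -0.009   0.0893] 0.1441
[-0.0333 -0.0109  0.1563] 0.1441
```

View pics/t4.png

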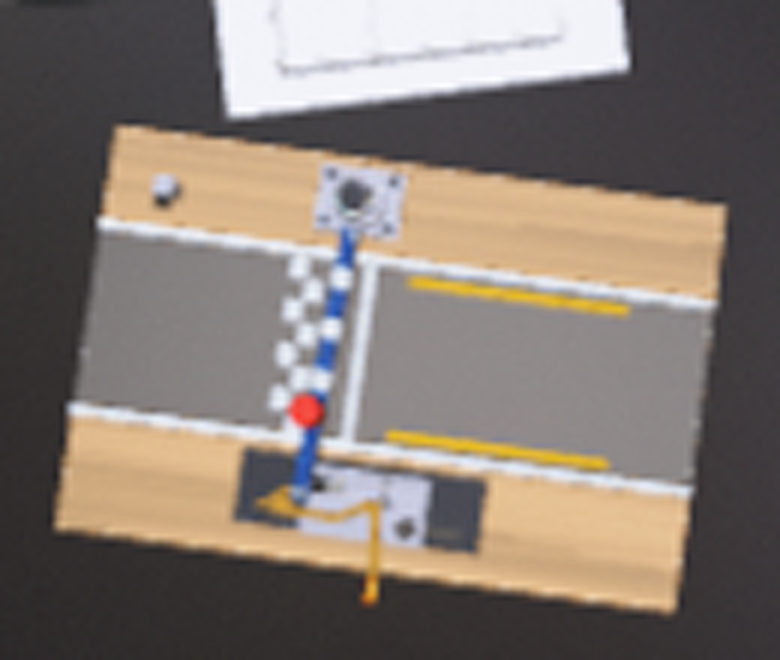

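View pics/s4.png

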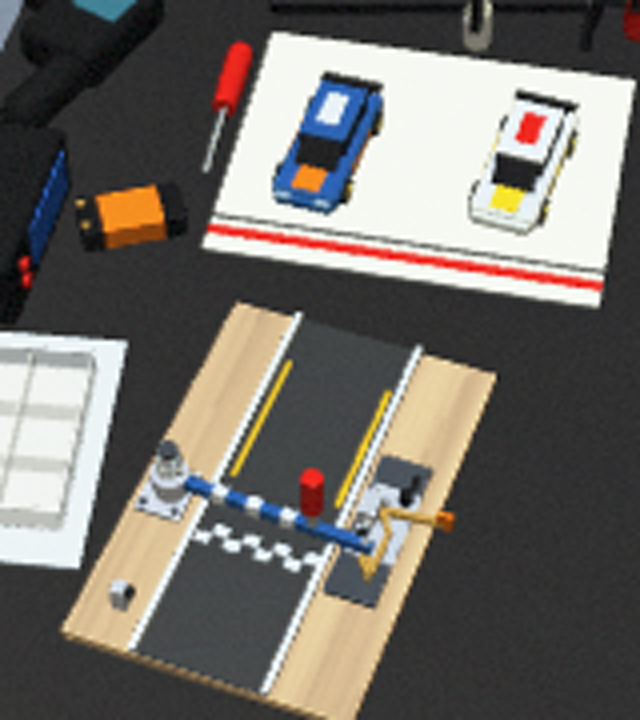

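```bash
python3 - <<'E'
from h import *
t=load("top",4);s=load("side",4)
a0=np.radians(91.13)
def blob(c,box,lo,hi):
    h=cv2.cvtColor(c["color"],cv2.COLOR_RGB2HSV); m=cv2.inRange(h,lo,hi);k=np.zeros_like(m);x0,y0,x1,y1=box;k[y0:y1,x0:x1]=1;m=m*k
    return np.argwhere(m)[:,::-1]
k=blob(t,(238,235,256,255),(0,150,90),(8,255,255)); ce=k.mean(0); 
for z in(.102,.096): p=ray(t,ce,z)[:2]; d=p-PIV; print("top knob",ce,len(k),p,np.linalg.norm(d),np.arctan2(d[1],d[0])-a0)
k=blob(s,(275,230,290,255),(0,150,90),(8,255,255)); ce=k.mean(0); p=ray(s,ce,.081)[:2]; d=p-PIV; print("side knob",ce,len(k),p,np.linalg.norm(d),np.arctan2(d[1],d[0])-a0)
b=blob(t,(236,210,262,262),(100,110,60),(130,255,255)); W=np.array([ray(t,q,.042)[:2] for q in b]); L=np.c_[(W-O)@GX,(W-O)@GY]; f=np.polyfit(L[:,0],L[:,1],1); r=L[:,1]-np.polyval(f,L[:,0])
A=L[np.abs(r)<.006];f=np.polyfit(A[:,0],A[:,1],1);print("arm y at x: 85,0,-40",np.polyval(f,[.085,0,-.04]),"slope",f[0],len(A),"theta by slope",1.396-np.arctan(-f[0]))
E
```

```text
top knob [245.75 243.05] 20 [0.52255662 0.13570566] 0.1246951605821248 1.352444079407298
top knob [245.75 243.05] 20 [0.52278535 0.13627562] 0.12458485859955423 1.347596851846
side knob [282.47692308 242.32307692] 65 [0.52317206 0.13606602] 0.12416383423472983 1.3486207499096927
arm y at x: 85,0,-40 [0.00038127 0.00470504 0.00673975] slope -0.05086779351861002 60 theta by slope 1.3451760125133363
```

send_rows --steps '[0.086,-0.01,-0.003,0.01,0.05,0.086,-0.022,-0.006,0.035,0.1,0.086,-0.03,-0.009,0.075,0.144,0.086,-0.0325,-0.01,0.11,0.144,0.086,-0.033,-0.011,0.14,0.144,0.086,-0.033,-0.011,0.15,0.144,0.086,-0.033,-0.011,0.155,0.144,0.086,-0.033,-0.011,0.155,0.144]'

```text
time: 14.12
position: [0.4165, -0.3282, 0.0337]
tool_rot: [0.755, 0.655, 0.014, 0.006]
ft_force: [0.3, -0.7, -0.2]
grip_width: 0.0862
```

```bash
python3 - <<'E'
from h import *
cab=[.4169,-.3259]
togo([(*cab,.033,-8.15)])
E
```

```text
t 14.12 pos [ 0.4165 -0.3282  0.0337] yaw_y -8.14 F [ 0.31 -0.67 -0.22] w 0.0862
[0.0023 0.     0.0007] 0.0002
```

send_rows --steps '[0.07,0.0023,0,0,0,0.055,0.0023,0,0,0,0.04,0.0023,0,0,0,0.04,0.0023,0,0,0,0.04,0.0023,0,0,0]' --force 15

```text
time: 14.75
position: [0.4168, -0.326, 0.0338]
tool_rot: [0.755, 0.655, 0.014, 0.006]
ft_force: [0.6, -0.6, 1.6]
grip_width: 0.0463
```

```bash
python3 - <<'E'
from h import *
cab=[.4169,-.3259]
togo([(*cab,.033,-8.15)])
s=shot("side",5); crop(s,285,110,365,190,6,"s5")
E
```

```text
t 14.75 pos [ 0.4168 -0.326   0.0338] yaw_y -8.13 F [ 0.58 -0.61  1.58] w 0.0463
[0.0001 0.     0.0008] 0.0003
```

View pics/s5.png

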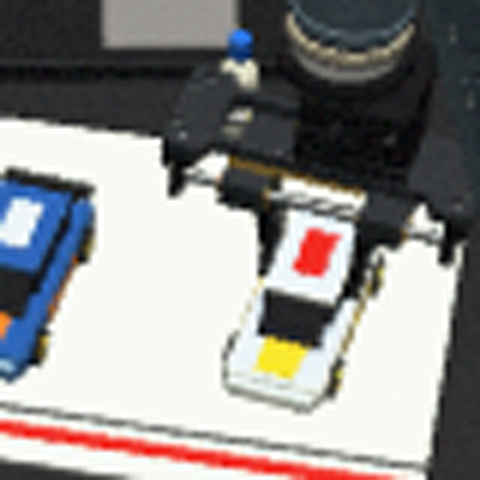

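send_rows --steps '[0.04,0,0,-0.006,0,0.04,0,0,-0.02,0,0.04,0,0,-0.045,0,0.04,0,0,-0.07,0,0.04,0,0,-0.085,0,0.04,0,0,-0.09,0]'

```text
time: 15.55
position: [0.4145, -0.3272, 0.125]
tool_rot: [0.755, 0.655, 0.014, 0.007]
ft_force: [0.6, 0.6, -2.5]
grip_width: 0.046
```

```bash
python3 - <<'E'
from h import *
c=O+GY*-.1005; c2=O+GY*-.14
togo([(*c2,.12,-8.87),(*c,.12,-8.87)])
E
```

```text
t 15.55 pos [ 0.4145 -0.3272  0.125 ] yaw_y -8.13 F [ 0.62  0.56 -2.47] w 0.046
[0.3274 0.079  0.0111] 0.0129
[0.3669 0.0795 0.0116] 0.0129
```

send_rows --steps '[0.04,0.025,0.006,0,0,0.04,0.075,0.018,0,0,0.04,0.13,0.031,0.002,0,0.04,0.185,0.045,0.004,0.005,0.04,0.235,0.057,0.006,0.01,0.04,0.28,0.068,0.008,0.013,0.04,0.312,0.076,0.01,0.013,0.04,0.327,0.079,0.011,0.013]'

```text
time: 16.55
position: [0.539, -0.0128, 0.1194]
tool_rot: [0.759, 0.651, 0.013, 0.006]
ft_force: [0.4, -0.2, -2.4]
grip_width: 0.0459
```

```bash
python3 - <<'E'
from h import *
c=O+GY*-.1005; c2=O+GY*-.14
togo([(*c,.08,-8.87),(*c,.06,-8.87)])
t=shot("top",6);s=shot("side",6); crop(t,195,175,325,285,6,"t6"); crop(s,205,150,335,300,5,"s6")
E
```

```text
t 16.55 pos [ 0.539  -0.0128  0.1194] yaw_y -8.74 F [ 0.44 -0.21 -2.36] w 0.0459
[ 0.0378 -0.0005  0.0399] 0.0023
[ 0.0375 -0.0011  0.0599] 0.0023
```

View pics/s6.png

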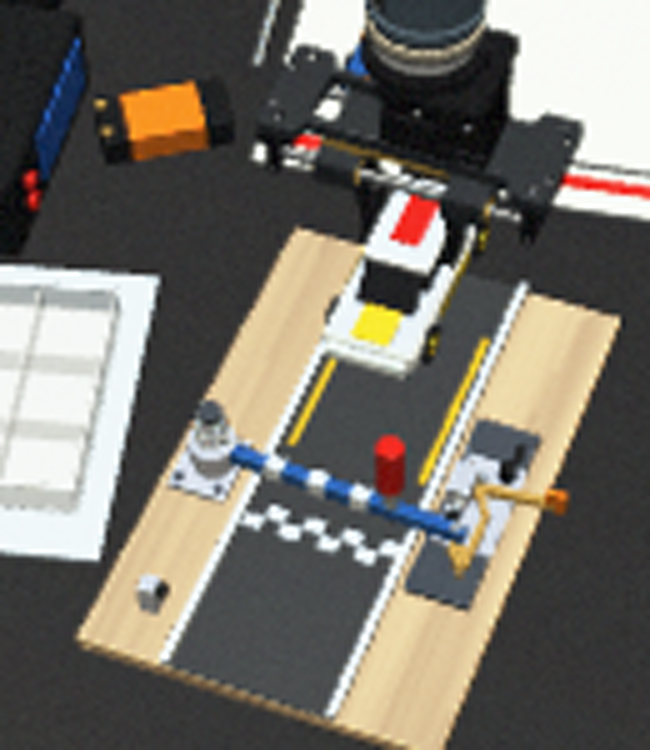

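View pics/t6.png

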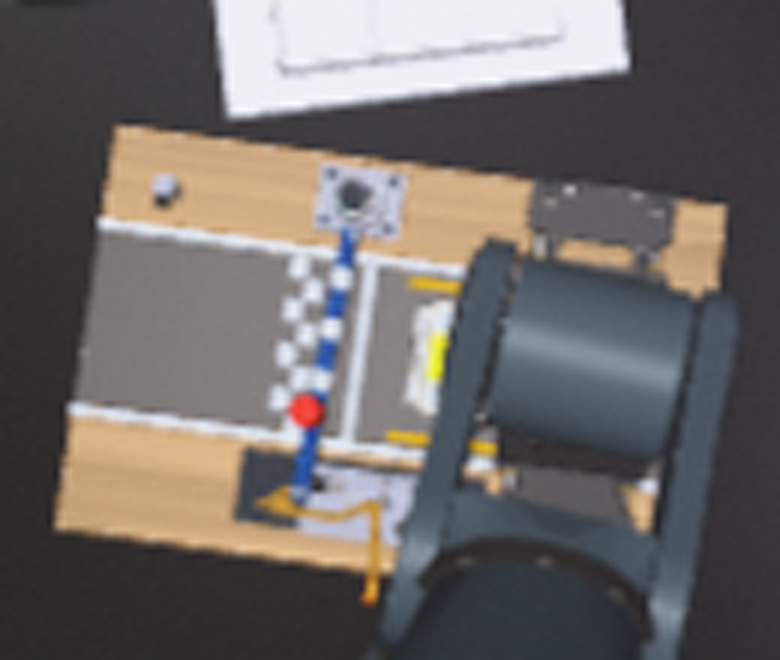

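send_rows --steps '[0.04,0.005,0,0.01,0.002,0.04,0.012,-0.0005,0.03,0.002,0.04,0.018,-0.001,0.048,0.002,0.04,0.02,-0.001,0.058,0.002,0.04,0.02,-0.001,0.06,0.002,0.04,0.02,-0.001,0.06,0.002]'

```text
time: 17.4
position: [0.5428, 0.0064, 0.06]
tool_rot: [0.76, 0.65, 0.013, 0.006]
ft_force: [0.1, -0.8, -1.4]
grip_width: 0.0461
```

```bash
cat > chk.py <<'E'
from h import *
import sys
tag=sys.argv[1]; zf=float(sys.argv[2])  # ground height of the car
t=shot("top",tag);s=shot("side",tag); crop(t,195,175,325,285,6,"t"+tag); crop(s,205,150,335,300,5,"s"+tag)
def blob(c,box,lo,hi):
    h=cv2.cvtColor(c["color"],cv2.COLOR_RGB2HSV); m=cv2.inRange(h,lo,hi);k=np.zeros_like(m);x0,y0,x1,y1=box;k[y0:y1,x0:x1]=1;m=m*k
    n,l,st,ce=cv2.connectedComponentsWithStats(m)
    return None if n<2 else ce[1+np.argmax(st[1:,4])]
for nm,c,box in(("top",t,(240,215,320,250)),("side",s,(260,170,330,245))):
    y=blob(c,box,(24,150,150),(34,255,255)); 
    if y is not None:
        p=ray(c,y,zf+.029)[:2]-O; print(nm,"yellow local",round(p@GX,4),round(p@GY,4),y)
    r=blob(c,(box[0],box[1]-5,box[2],box[3]-12) if nm=="side" else (255,225,320,250),(0,150,120),(8,255,255))
    if r is not None:
        p=ray(c,r,zf+.054)[:2]-O; print(nm,"red local",round(p@GX,4),round(p@GY,4),r)
E
python3 - <<'E'
from h import *
for tg in [(0)]:
    t=np.array([.42485,-.2590]); cab=np.array([.4169,-.3259]);print("yel offset from cabin",np.linalg.norm(t-cab))
c=O+GY*-.1005
togo([(*c,.055,-8.87),(*c,.0451,-8.87)])
E
python3 chk.py 7 .026
```

```text
yel offset from cabin 0.06737070951088464
t 17.4 pos [0.5428 0.0064 0.06  ] yaw_y -8.9 F [ 0.13 -0.84 -1.42] w 0.0461
[ 0.0187 -0.0006  0.0052] -0.0006
[ 0.0185 -0.0008  0.0151] -0.0006
top yellow local -0.0072 -0.0414 [262. 236.]
side yellow local -0.0007 -0.052 [277.66037736 230.18867925]
side red local -0.0647 -0.2591 [317.05882353 185.56862745]
```

View pics/s7.png

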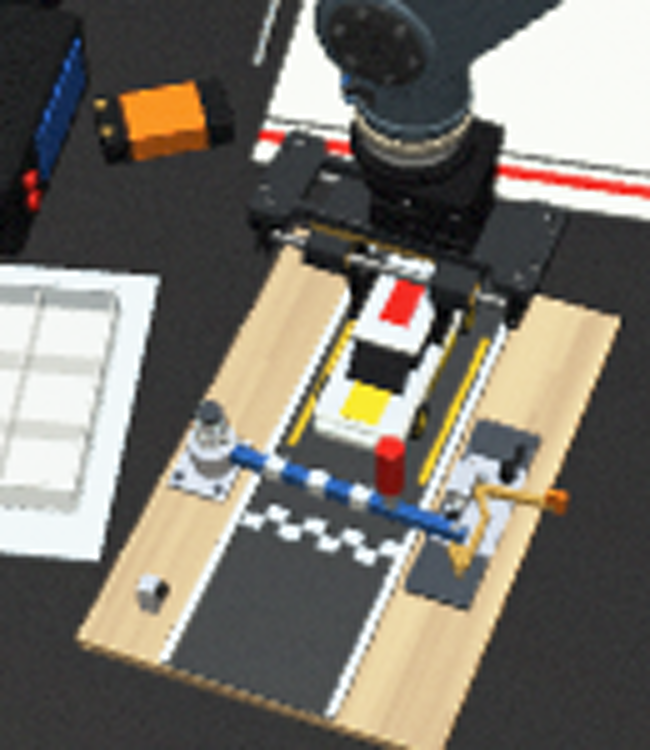

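send_rows --steps '[0.04,0.004,0,0.001,0,0.04,0.009,-0.0005,0.003,0,0.04,0.014,-0.0007,0.005,0,0.04,0.017,-0.0007,0.0055,0,0.04,0.0185,-0.0007,0.006,0,0.04,0.0185,-0.0007,0.007,0,0.04,0.0185,-0.0008,0.008,0]'

```text
time: 18.38
position: [0.5454, 0.0249, 0.0525]
tool_rot: [0.76, 0.65, 0.014, 0.007]
ft_force: [0.7, 0.4, -2.8]
grip_width: 0.0458
```

```bash
python3 - <<'E'
from h import *
c=O+GY*-.1005
togo([(*c,.0451,-8.87)])
E
python3 chk.py 8 .018
```

```text
t 18.38 pos [0.5454 0.0249 0.0525] yaw_y -8.89 F [ 0.68  0.38 -2.79] w 0.0458
[-0.0001 -0.0003  0.0074] -0.0004
side yellow local -0.0009 -0.0341 [275.75925926 235.87037037]
side red local -0.0611 -0.266 [316.56603774 185.49056604]
```

View pics/s8.png

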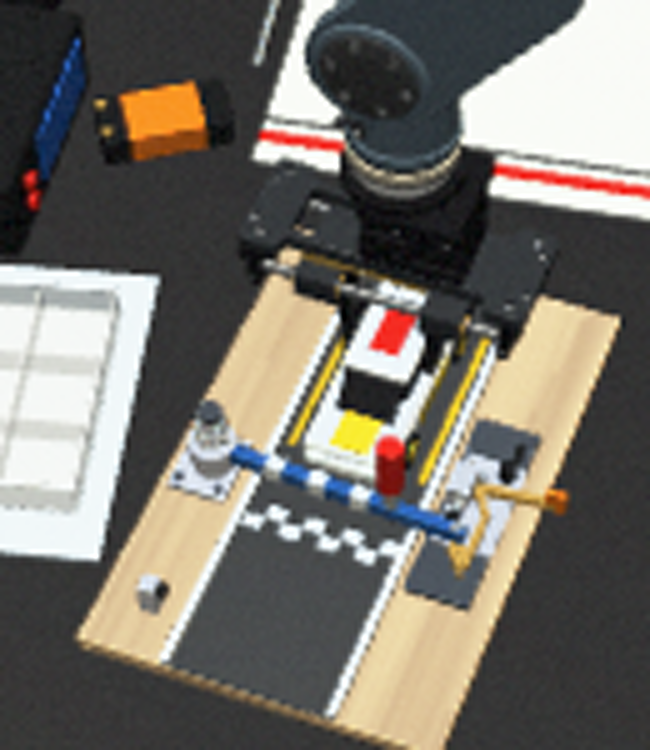

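View pics/t8.png

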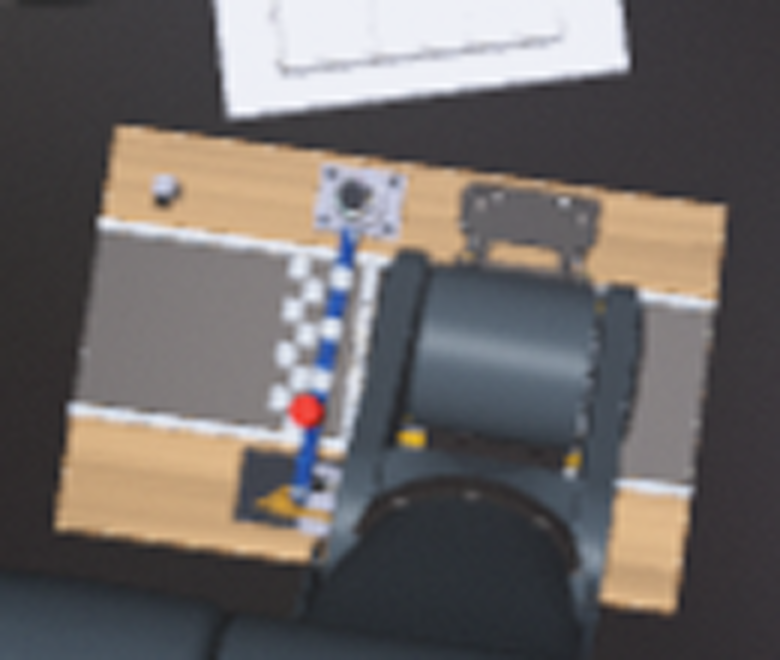

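send_rows --steps '[0.04,0,0,0.0015,0,0.04,0,0,0.003,0,0.04,0,0,0.0045,0,0.04,0,0,0.006,0,0.04,0,0,0.006,0]'

```text
time: 19.1
position: [0.5453, 0.0249, 0.0463]
tool_rot: [0.76, 0.65, 0.014, 0.006]
ft_force: [0.5, -0.7, -1.5]
grip_width: 0.0464
```

```bash
python3 - <<'E'
from h import *
c=O+GY*-.1005
togo([(*c,.0451,-8.87)])
E
```

```text
t 19.1 pos [0.5453 0.0249 0.0463] yaw_y -8.9 F [ 0.53 -0.69 -1.48] w 0.0464
[-0.     -0.0001  0.0012] -0.0005
```

Down in small steps until the floor takes the weight.

send_rows --steps '[0.04,0,0,0.0004,0,0.04,0,0,0.0008,0,0.04,0,0,0.001,0,0.04,0,0,0.001,0]'

```text
time: 19.6
position: [0.5455, 0.0249, 0.0457]
tool_rot: [0.76, 0.65, 0.014, 0.006]
ft_force: [0.1, -1.1, 4.5]
grip_width: 0.0462
```

```bash
python3 - <<'E'
from h import *
c=O+GY*-.1005
togo([(*c,.0451,-8.87)])
E
```

```text
t 19.6 pos [0.5455 0.0249 0.0457] yaw_y -8.9 F [ 0.11 -1.05  4.52] w 0.0462
[ 0.     -0.0002  0.0006] -0.0005
```

send_rows --steps '[0.046,0,0,0,0,0.047,0,0,0,0,0.05,0,0,0,0,0.056,0,0,0,0,0.064,0,0,0,0,0.066,0,0,0,0]'

```text
time: 20.35
position: [0.5455, 0.0248, 0.0457]
tool_rot: [0.76, 0.65, 0.014, 0.006]
ft_force: [0.1, 0.7, -0.2]
grip_width: 0.064
```

```bash
python3 - <<'E'
from h import *
togo([])
E
python3 chk.py 9 .012
```

```text
t 20.35 pos [0.5455 0.0248 0.0457] yaw_y -8.9 F [ 0.13  0.66 -0.19] w 0.064
top yellow local -0.0466 -0.0531 [264. 248.]
side yellow local -0.0015 -0.0334 [275.88 237.2 ]
side red local -0.0596 -0.2714 [316.56603774 185.49056604]
```

View pics/s9.png

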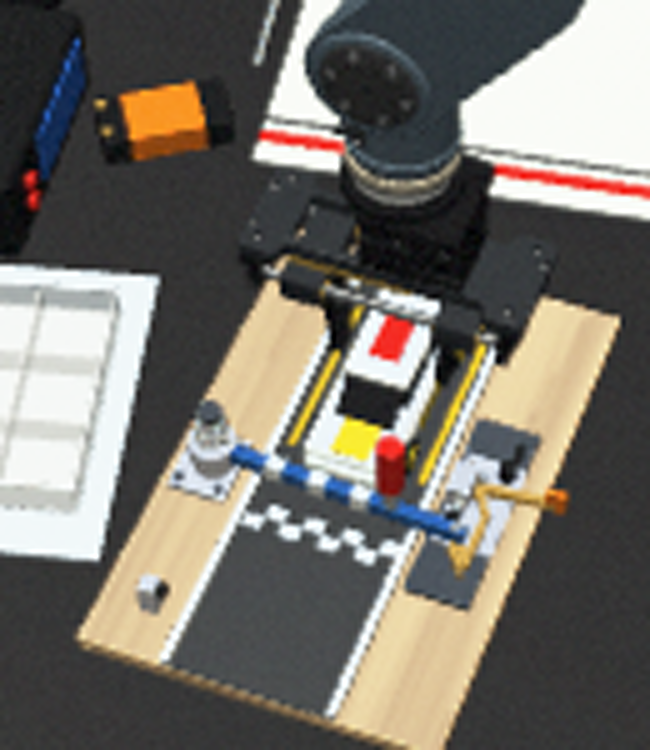

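send_rows --steps '[0.07,0,0,0,0,0.072,0,0,-0.008,0,0.072,0,0,-0.03,0,0.072,0,0,-0.07,0,0.072,0,0,-0.12,0,0.072,-0.03,0,-0.155,0,0.072,-0.085,0,-0.165,0,0.072,-0.14,0,-0.165,0]'

```text
time: 21.45
position: [0.5197, -0.1161, 0.2111]
tool_rot: [0.759, 0.651, 0.015, 0.008]
ft_force: [0.6, 0.6, -0.5]
grip_width: 0.0717
```

send_rows --steps '[0.072,-0.055,0,0,0,0.072,-0.11,0,0,0,0.072,-0.16,0,0,0,0.072,-0.18,0,0,0,0.072,-0.18,0,0,0]'

```text
time: 22.08
position: [0.4919, -0.2946, 0.2093]
tool_rot: [0.76, 0.65, 0.015, 0.008]
ft_force: [-0.1, 0.2, -1.0]
grip_width: 0.0718
```

```bash
python3 - <<'E'
from h import *
togo([])
E
python3 chk.py 10 .012
python3 - <<'E'
from h import *
t=load("top","10"); cv2.imwrite("pics/t10f.png",t["color"][:,:,::-1])
P=cloud(t,(235,210,325,265)).reshape(-1,3); d=P[:,:2]-O; L=np.c_[d@GX,d@GY,P[:,2]]
c=L[(np.abs(L[:,0])<.048)&(L[:,1]<-.004)&(L[:,1]>-.2)&(L[:,2]<.09)]
for lo in(.026,.056):
    Q=c[c[:,2]>lo]; Q=Q[np.linalg.norm(Q[:,:2]-np.median(Q[:,:2],0),axis=1)<.1]; r=cv2.minAreaRect(Q[:,:2].astype(np.float32)); w,v=np.linalg.eigh(np.cov(Q[:,:2].T)); a=v[:,1]*np.sign(v[1,1])
    print(lo,r,len(Q),"pca deg from lane",np.degrees(np.arctan2(-a[0],a[1])),"y range",np.percentile(Q[:,1],[0,1,99,100]))
g=cv2.cvtColor(t["color"],cv2.COLOR_RGB2HSV)
bl=cv2.inRange(g,(100,110,60),(130,255,255));k=np.zeros_like(bl);k[210:262,236:262]=1;b=np.argwhere(bl*k)[:,::-1]
W=np.array([ray(t,q,.042)[:2] for q in b]); A=np.c_[(W-O)@GX,(W-O)@GY]
for _ in range(3):
    f=np.polyfit(A[:,0],A[:,1],1);A=A[np.abs(A[:,1]-np.polyval(f,A[:,0]))<.006]
print("arm",np.polyval(f,[.085,0,-.04]),len(A))
E
```

```text
t 22.07 pos [ 0.4919 -0.2946  0.2093] yaw_y -8.94 F [-0.07  0.23 -0.99] w 0.0718
top yellow local -0.0011 -0.0348 [260.56862745 234.19607843]
top red local -0.0015 -0.1023 [279.82978723 236.55319149]
side yellow local -0.0018 -0.0328 [275.90196078 237.37254902]
side red local 0.0164 -0.2594 [294.46853147 182.23076923]
0.026 ((6.49280846118927e-05, -0.08911414444446564), (0.15689171850681305, 0.07023205608129501), 89.73448181152344) 849 pca deg from lane -0.7018443853134229 y range [-0.16746336 -0.16559591 -0.01332001 -0.01057093]
0.056 ((-3.847293555736542e-05, -0.10160832852125168), (0.04579004645347595, 0.07606051117181778), 0.37235769629478455) 289 pca deg from lane -0.27220223263387255 y range [-0.13960173 -0.13896607 -0.06782598 -0.0635172 ]
arm [0.00058895 0.00480089 0.00678298] 59
```

View pics/t10.png

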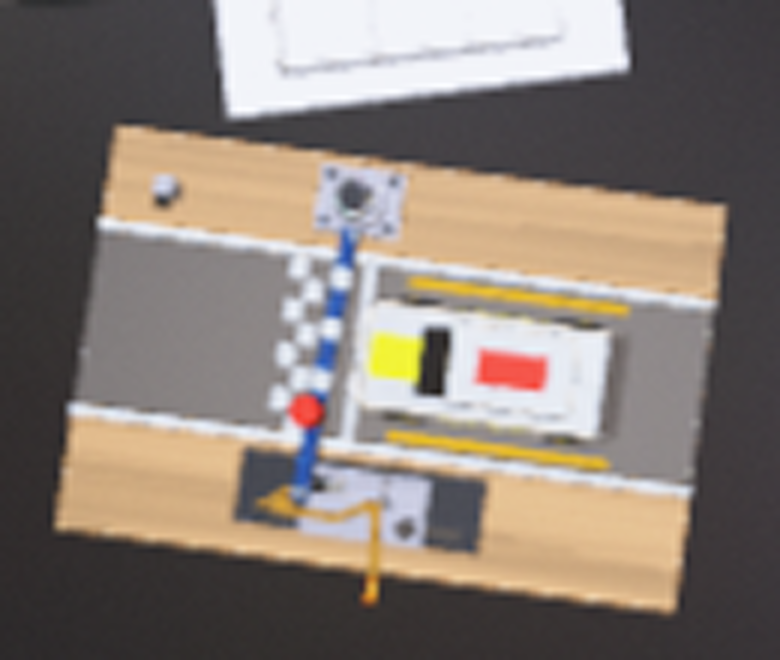

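View pics/s10.png

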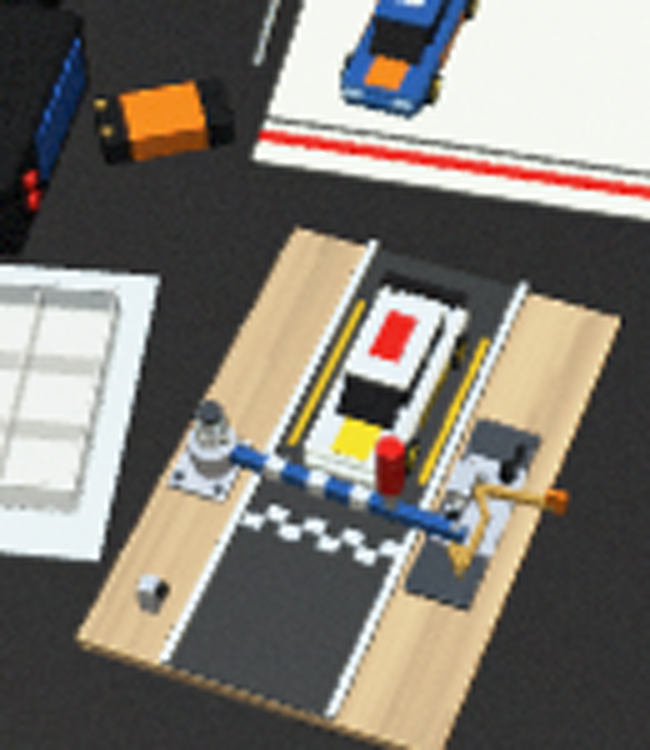

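```bash
python3 -c "
from rig import hand_in
print(hand_in())"
```

```text
the job is handed in; nothing more can be done
None
```

The gate is set and the white car is staged behind the arm. I handed the job in at about 22 s of robot time; no verdict came back.

- **Gate:** I drew the arm back by its red knob, loosely caged between the fingers. The sear bump showed at about 8 N. I stopped on first touching the rubber stop, at about 8 N on the knob and roughly 0.5 mm in. I then eased the arm forward until the pull at the knob fell to about 0 N. In the pictures after release it stands across the lane at about 1.35 rad, and it had not moved after the car was placed.
- **Car:** I gripped it by the cabin with 15 N and lowered it until the floor pushed back with about 4.5 N, then let go and drew clear. The last check has it centred to within about 2 mm and straight to within 0.7° (the car's outline and roof gave −0.7° and −0.3°).
- **Gap to the arm:** about 9 mm. The measurements disagreed a little: the pose gave 8 mm, the bonnet patch about 9 mm and the depth outline about 10 mm, all within a finger's breadth.
- **One flaw:** the tool picked up a tilt of about 1.5° while pulling the arm, so the car was carried slightly rolled. The last pictures show nothing wrong with how it stands on its wheels.

I saw no change in the bystanders visible in the last views, but I did not measure them.

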